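Stack a tiered stoneware jar on the kiln bat

ROBOT

A 6-joint arm with a two-finger parallel gripper is mounted at the origin on the work surface. World frame = base frame: x ahead of the robot, y to its left, z up, the work surface at z = 0. Lengths are in mm, angles in rad, forces in N, time in s.
With the tool pointing down it reaches from about 325 to 850 mm from the base axis. Payload 4.4 kg.
Tool frame: the origin (TCP) lies on the centre line of the jaws, within the pads' length; the fingertips stand 14 mm ahead of it and the grasp point (between the pads) lies 5 mm behind it; z points along the fingers, y is the direction in which the jaws open and shut (so a half turn about z gives the same grasp; the last joint's range is limited). The gripper opens to 94 mm and grips with 3 to 60 N. Pads are 16 mm wide; open, the fingers measure 119 mm over their backs; the gripper's body (75 mm by 177 mm) begins 78 mm behind the grasp point.
Start: joints at [1.113, 0.207, 1.542, -0, 1.393, -0.15], TCP at [173.665, 548.149, 219.447] pointing down, gripper open.
Joint ranges: [-2.73, 2.73], [-0.86, 2.22], [0.23, 2.46], [-1.11, 4.25], [0.08, 2.63], [-2.82, 2.82]. Speed limits (rad/s): [2.79, 2.79, 3.14, 3.14, 3.14, 3.14].

INTERFACE

Orientations are given as a unit quaternion [x, y, z, w].
In Python, from rig import ctrl gives the robot as it stands. The module is installed in compiled form; this text tells all that it offers. Calls block until the motion is done:
- ctrl.move_ptp(position, orientation): joint-space move of the TCP to a pose.
- ctrl.move_linear(position, feed=150, frame=None, f_stop=None): straight line of the TCP; frame=None keeps the orientation; feed is the mean speed in mm/s. With f_stop (N) it stops when the force on the tool has changed by that much, and returns True; else False.
- ctrl.set_joints(angles): joint-space move.
- ctrl.release() and ctrl.clamp(grip_force=None): open the fingers fully, or close them until they stop; grip_force is the grip in N (None keeps the last).
- ctrl.sleep(seconds).
- ctrl.inverse_kinematics(position, orientation): joint angles nearest the present ones, or None.
- ctrl.observe(): the state.
- ctrl.read_camera(name): name is "scene" or "top"; returns a dict with "pixels" (400x640x3 uint8, red, green, blue), "camera_matrix" (3x3 intrinsics, pixels), "R" (3x3) and "t" (3): a world point X has camera coordinates R X + t. Camera axes: x right, y down, z forward; pixel columns grow to the right and rows downward; lengths in mm; the calibration is good to about 2 mm. A picture is of the moment at which its call begins. There is no depth.
A pose or a line that the arm cannot do raises ctrl.IKError and nothing moves.
- ctrl.finish_job(): hands the job in, once; it reports no verdict.
The state is a dict: "t": time; "joint_pos": joint angles; "joint_vel": joint speeds; "tau": joint torques, N m; "tool_pos": TCP position; "orientation": TCP orientation; "wrist_force": force on the tool from outside, world axes, zero at the start; "moment": the same for the moment, N m; "width": opening from 0.0 (shut) to 1.0 (fully open).
Only numpy, scipy, OpenCV 4.12 (cv2) and the standard library are available. Lean on these libraries where they do the work, as an engineer would, in place of code of your own. Each camera call takes 0.05 s, during which the arm holds its last target. There are 200 camera calls.

TASK

Stack the stoneware jar on the round kiln bat for firing: stand the wide tier upright in the middle of the bat, then one after another seat the middle tier in its mouth, the slim tier in that, and last the small lid that fits the slim tier. Set each piece down gently so that it sits level and fully home, and leave the finished stack standing free. The large lid, the kiln props and the stilt stay where they are.

Things in the scene. Friction and masses are not known exactly. Their poses are not given: they have to be found in the camera images.
- wide_tier_mid (a point): Wide tier, bottom of the jar: round open pot of bare sand-coloured stoneware (as all the ware), upright on the table, 60 mm high; body diameter 64 from the underside to 44 up, then shoulder and neck, outer diameter 50 (48 to 60 up), mouth 42 inside; flat underside; 0.22 kg. Point: on its axis, 30 mm above its underside; z up.
- mid_tier_mid (a point): Middle tier: round pot, 52 mm high. Foot 8 high (diameter 28, widening to 36), straight body diameter 54 from 8 to 36 up (hold it there, fingertips 6 or more above its underside), neck 41 outside, mouth 33 inside; 0.15 kg. Seated: foot in the wide tier's mouth, 3 play, body on its rim, underside 52 above that tier's underside. Point: on its axis, 26 mm up; z up.
- slim_tier_mid (a point): Slim tier: round pot, 46 mm high. Foot 8 high (diameter 20, widening to 27), straight body diameter 44 from 8 to 32 up (hold it there, fingertips 6 or more above its underside), neck 32 outside, mouth 24 inside; 0.10 kg. Seated: foot in the middle tier's mouth, 3 play, underside 44 above that tier's underside. Point: on its axis, 23 mm up; z up.
- small_lid_mid (a point): Small lid, knob up, standing on its plug, 38 mm high: plug 8 high (diameter 14, widening to 19), flat flange diameter 38 from 8 to 14 up, straight round knob diameter 18 from 14 to 38 up (hold it there, fingertips just above the flange); 0.06 kg. Seated: plug in the slim tier's mouth, 2.5 play, underside 38 above that tier's underside. Point: on its axis, 19 mm up; z up.
- large_lid_mid (a point): Large lid of another jar: formed like the small lid, 38 mm high, but flange diameter 58 and knob diameter 20. It stays where it stands. Point: on its axis, 19 mm above its underside.
- round_bat_top (a point): Round kiln bat: brown-grey disc, diameter 124 mm, 12 thick, fixed on the table, two darker rings round its centre (diameters about 78 and 104). Point: centre of its upper face, 12 mm above the table.
- square_bat_top (a point): Square kiln bat: brown-grey, 124 by 124 mm, 12 thick, fixed, empty, not used. Point: centre of its upper face.
- prop_a_mid (a point): Round kiln prop: brown-grey cylinder, diameter 26 mm, 30 high, loose among the ware; stays there. Point: its centre.
- prop_b_mid (a point): Square kiln prop: brown-grey block, 26 by 26 mm, 30 high, loose among the ware; stays there. Point: its centre.
- stilt_mid (a point): Kiln stilt: small white three-armed ceramic star, arms 25 mm long, 17 high at its points, loose; stays there. Point: on its axis, 6 mm above the table.
Mind the look-alikes: they are no part of the job. What is shaped like the part that bears wide_tier_mid but blue, orange or yellow is not meant.

How it is judged (in metres and radians):
On the way, in this order (a step that is already met when the one before it is completed fails the run):
1. the wide tier stands, released, in the middle of the round bat (horizontal distance between wide_tier_mid and round_bat_top below 0.015 m and z of wide_tier_mid in the frame of round_bat_top between 0.026 and 0.034 m and contact force between wide_tier and the fingers below 0.05 N and linear speed of wide_tier below 0.02 m/s and angular speed of wide_tier below 0.2 rad/s and angle between wide_tier_mid's own z axis and vertical below 0.08 rad), for 0.2 s.
2. the middle tier is seated in the mouth of the wide tier and released (horizontal distance between mid_tier_mid and wide_tier_mid below 0.006 m and z of mid_tier_mid in the frame of wide_tier_mid between 0.044 and 0.052 m and contact force between mid_tier and the fingers below 0.05 N and linear speed of mid_tier below 0.02 m/s and angular speed of mid_tier below 0.2 rad/s and angle between mid_tier_mid's own z axis and vertical below 0.08 rad), for 0.2 s.
3. the slim tier is seated in the mouth of the middle tier and released (horizontal distance between slim_tier_mid and mid_tier_mid below 0.006 m and z of slim_tier_mid in the frame of mid_tier_mid between 0.037 and 0.045 m and contact force between slim_tier and the fingers below 0.05 N and linear speed of slim_tier below 0.02 m/s and angular speed of slim_tier below 0.2 rad/s and angle between slim_tier_mid's own z axis and vertical below 0.08 rad), for 0.2 s.
4. the small lid is seated in the mouth of the slim tier and released (horizontal distance between small_lid_mid and slim_tier_mid below 0.006 m and z of small_lid_mid in the frame of slim_tier_mid between 0.03 and 0.038 m and contact force between small_lid and the fingers below 0.05 N and linear speed of small_lid below 0.02 m/s and angular speed of small_lid below 0.2 rad/s and angle between small_lid_mid's own z axis and vertical below 0.08 rad), for 0.2 s.
At the end, for the whole second after the job is handed in: The wide tier stands upright on the round bat, its axis within 15 mm of the bat's centre; the middle tier, slim tier and small lid are each seated on the one below (axes within 6 mm, heights within 4 mm of fully home, tilt under 0.08 rad); all are released and at rest (all of step 1 and all of step 2 and all of step 3 and all of step 4); the robot touches nothing.
It fails at once if the large lid, a kiln prop or the stilt is moved more than 25 mm (distance of any of large_lid_mid, prop_a_mid, prop_b_mid, stilt_mid from where it was at the start of the episode above 0.025 m).
It fails at once if a piece of the jar is banged down (over 60 N against what it is set on) (contact force between wide_tier and round_bat above 60 N or contact force between mid_tier and wide_tier above 60 N or contact force between slim_tier and mid_tier above 60 N or contact force between small_lid and slim_tier above 60 N).
It also fails if it takes over 115 s, if anything falls off the work surface, if the arm or the gripper's body presses on something with over 40 N, if the wrist force passes 120 N, or if a joint passes its speed limit or range.

## Working session

There is one attempt and no reset: what is moved stays moved. The work goes in short steps, each a Python script; the robot and the scene stay as the last script left them, time stands still between calls to the robot, and variables do not carry over. Pictures are saved under pics/ and viewed, about 12 in all and at most 16, crops included, and the job is handed in when it is done.

```bash
ls; mkdir -p pics; python3 - <<'E'
from rig import ctrl
import cv2,numpy as np
for n in("scene","top"):
    d=ctrl.read_camera(n); cv2.imwrite(f"pics/{n}0.png",d["pixels"][:,:,::-1])
    print(n,d["camera_matrix"],d["R"],d["t"],-np.array(d["R"]).T@d["t"])
print(ctrl.observe())
E
```

```text
pics
scene [[429.53247126   0.         322.01814989]
 [  0.         429.53247126 197.19818096]
 [  0.           0.           1.        ]] [[-0.30229052  0.95321109 -0.00300873]
 [ 0.58472738  0.18293917 -0.79033357]
 [-0.75280432 -0.24066963 -0.6126694 ]] [ 201.15996265 -295.61279798 1331.87207483] [1236.30069142  182.87241188  582.96977793]
top [[423.21752502   0.         317.85262565]
 [  0.         423.21752502 199.79133947]
 [  0.           0.           1.        ]] [[-0.0424372  -0.99907815 -0.00647548]
 [-0.97613474  0.04284253 -0.21289784]
 [ 0.212979   -0.00271385 -0.97705301]] [   7.55084447  562.75623125 1001.07538761] [ 336.43830657  -13.84925112 1097.96219736]
{'t': 0.1, 'joint_pos': array([ 1.11348022e+00,  2.07335107e-01,  1.54281242e+00,  3.62908475e-06,
        1.39348911e+00, -1.50463598e-01]), 'joint_vel': array([-0.00057885, -0.00299412, -0.00468703, -0.00106849, -0.00090503,
       -0.00159437]), 'tau': array([-7.12967194e-04, -3.71866679e+01, -2.82292610e+01,  7.00866734e-02,
        3.10337625e-02, -5.82062330e-05]), 'tool_pos': array([173.36083221, 547.50804413, 218.40607692]), 'orientation': array([ 1.52825269e-01,  9.88252697e-01, -9.74630252e-04, -3.07518953e-04]), 'wrist_force': array([-0.90418926,  0.18360139, -0.77534615]), 'moment': array([-0.00788381, -0.01868899,  0.00642356]), 'width': 0.9975141342236952}
```

View pics/top0.png

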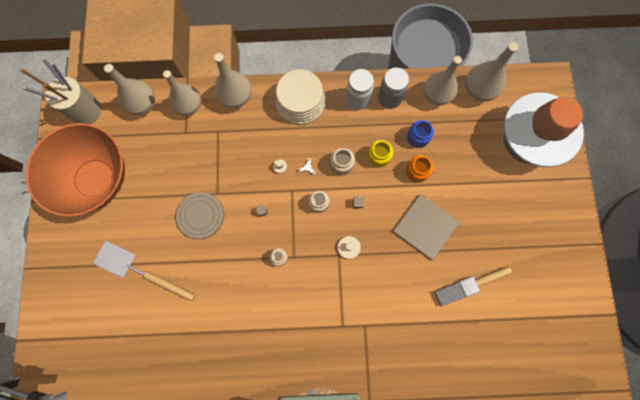

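View pics/scene0.png

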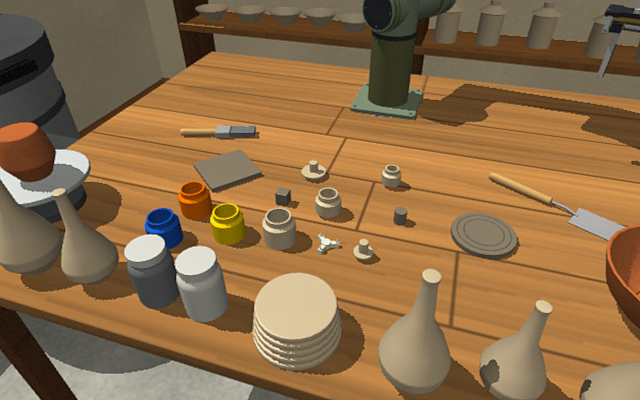

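```bash
python3 - <<'E'
import cv2,numpy as np
for n,(x0,x1,y0,y1) in {"top":(170,370,140,275),"scene":(255,425,150,265)}.items():
    im=cv2.imread(f"pics/{n}0.png")
    c=cv2.resize(im[y0:y1,x0:x1],None,fx=4 if n=="top" else 4.7,fy=4 if n=="top" else 4.7,interpolation=cv2.INTER_CUBIC)
    cv2.imwrite(f"pics/{n}_crop.png",c)
    hsv=cv2.cvtColor(im,cv2.COLOR_BGR2HSV)
    m=((hsv[...,1]<110)).astype(np.uint8)
    k,_,st,ce=cv2.connectedComponentsWithStats(m)
    for s,q in zip(st,ce):
        if 30<s[4]<3500 and x0-10<q[0]<x1+10 and y0-10<q[1]<y1+10: print(n,s,q.round(1), hsv[int(q[1]),int(q[0])])
E
```

```text
top [330 148  25  27 543] [342.  160.7] [ 16  73 144]
top [273 159  14  15 165] [279.4 166. ] [ 17  74 180]
top [298 158  18  17 142] [307.4 167.2] [ 32  13 246]
top [309 190  21  22 365] [318.6 200.8] [ 19  74 148]
top [ 176  192   48   47 1759] [199.2 215.2] [ 16  60 166]
top [353 196  11  12 117] [358.2 201.6] [ 15  65 165]
top [256 205  11  11  91] [261.1 210.1] [ 16  65 165]
top [337 236  24  23 427] [348.6 247.1] [ 22  58 239]
top [269 248  19  18 256] [278.4 256.6] [ 16  75 149]
scene [301 160  25  20 338] [313.3 170.6] [ 17  71 107]
scene [382 165  19  22 361] [390.9 175.7] [ 19  73 165]
scene [275 187  16  19 232] [282.6 196.3] [23 75 58]
scene [315 187  26  31 655] [327.8 202.4] [ 18  71 100]
scene [ 262  207   34   43 1194] [278.8 228.6] [ 18  73 109]
scene [394 207  13  18 203] [399.9 215.5] [18 50 66]
scene [317 233  23  22 253] [326.2 243.6] [ 25  19 244]
scene [353 239  21  22 307] [362.8 250.3] [ 18  70 110]
```

View pics/top_crop.png

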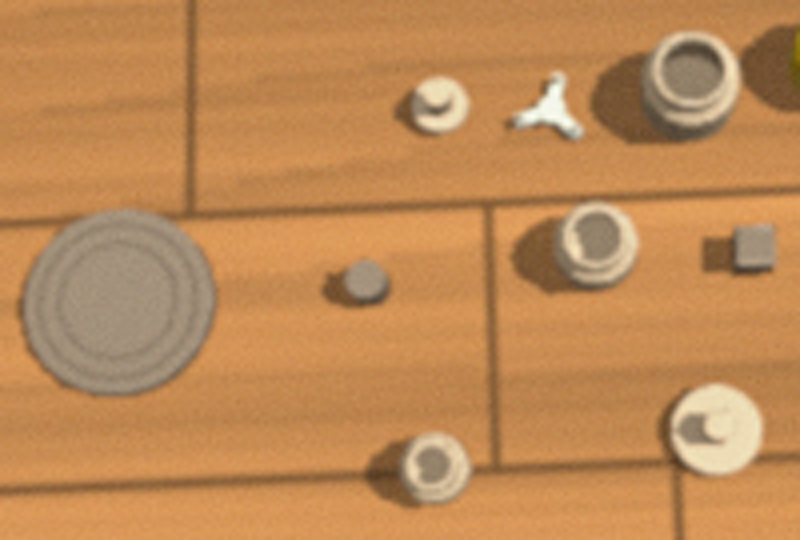

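View pics/scene_crop.png

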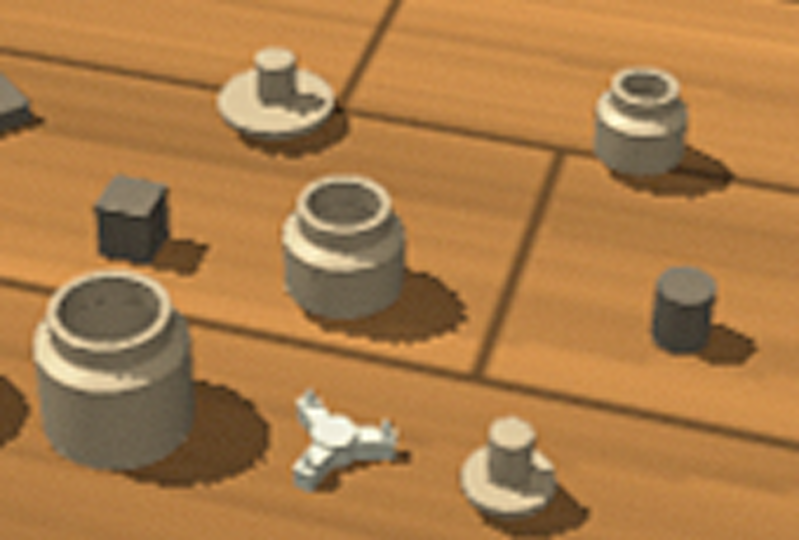

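```bash
cat > h.py <<'E'
import numpy as np,cv2
from rig import ctrl
def cast(cam,uv,z):
    R,t,K=map(np.array,(cam["R"],cam["t"],cam["camera_matrix"]))
    c=-R.T@t; d=R.T@np.linalg.inv(K)@[*uv,1]
    return (c+d*(z-c[2])/d[2])[:2]
def proj(cam,X):
    p=np.array(cam["camera_matrix"])@(np.array(cam["R"])@np.array(X)+cam["t"]); return p[:2]/p[2]
def quat(a):  # tool down, jaw (y) direction at angle a from world x
    # columns: y=(cos a,sin a,0), z=(0,0,-1), x=y x z
    from scipy.spatial.transform import Rotation as Ro
    y=np.array([np.cos(a),np.sin(a),0]); z=np.array([0,0,-1.]); x=np.cross(y,z)
    return Ro.from_matrix(np.stack([x,y,z],1)).as_quat()
E
python3 - <<'E'
from h import *
T=ctrl.read_camera("top");S=ctrl.read_camera("scene")
print("t",ctrl.observe()["t"])
q=lambda u,v:((u+.5)/4+170-.5,(v+.5)/4+140-.5)
s=lambda u,v:((u+.5)/4.7+255-.5,(v+.5)/4.7+150-.5)
for n,a,b,z in [("wide",(691,71),(109,311),60),("mid",(600,236),(345,207),52),("slim",(435,460),(645,86),46),("lid",(438,90),(512,434),38),("propa",(366,281),(685,285),30),("propb",(756,247),(137,195),30),("large",(719,425),(276,56),38)]:
    print(n,cast(T,q(*a),z).round(1),cast(S,s(*b),z).round(1))
print("lid flange",cast(T,(279.5,166.3),14).round(1))
for n,I in(("top",T),("scene",S)):
    im=cv2.cvtColor(I["pixels"],cv2.COLOR_RGB2HSV); m=(im[...,1]<110).astype(np.uint8)
    p=proj(I,(560,300,12)); 
    for c in cv2.findContours(m,0,1)[0]:
        if cv2.contourArea(c)>1200 and np.hypot(*(cv2.minEnclosingCircle(c)[0]-p))<60:
            e=cv2.fitEllipse(c); w=np.array([cast(I,x[0],12) for x in c]); print(n,e,cast(I,e[0],12),cv2.fitEllipse(w.astype(np.float32)),cv2.boundingRect(c))
E
```

```text
t 0.2
wide [671.2 -84.3] [673.  -84.8]
mid [567.3 -21.4] [569.  -17.6]
slim [431.2  86.8] [428.   88.6]
lid [672.7  80.1] [671.1  81.4]
propa [549.1 130.1] [550.6 129.7]
propb [ 560.4 -121.7] [ 561. -119.]
large [446.1 -90.6] [443.9 -91.3]
lid flange [668.6  81.5]
top ((199.29244995117188, 215.18038940429688), (44.95211410522461, 47.98273468017578), 56.38939666748047) [545.65107623 294.07721663] ((546.3648681640625, 294.0686950683594), (121.69375610351562, 122.89227294921875), 176.91143798828125) (176, 192, 48, 47)
scene ((483.3411865234375, 235.2332763671875), (42.827415466308594, 67.11538696289062), 106.4576416015625) [556.13008382 294.37616371] ((552.3128051757812, 293.3699035644531), (122.10136413574219, 130.8563232421875), 82.2714614868164) (451, 213, 66, 46)
```

```bash
cat >> h.py <<'E'
def pair(p,angs):
    best=None
    for k in (0,np.pi,-np.pi):
        js=[ctrl.inverse_kinematics(p,quat(a+k)) for a in angs]
        if all(j is not None for j in js):
            m=max(abs(j[5]) for j in js)
            if best is None or m<best[0]: best=(m,k)
    return best[1]
def log(s):
    o=ctrl.observe(); print(s,"t%.1f"%o["t"],"pos",np.round(o["tool_pos"],1),"w %.1f"%(94*o["width"]),"F",np.round(o["wrist_force"],1),flush=True)
def pick(xy,ztcp,angs,zup=240,squeeze=4,grip=15):
    k=pair([*xy,zup],angs)
    ctrl.release()
    ctrl.move_ptp([*xy,zup],quat(angs[0]+k))
    ctrl.move_linear([*xy,ztcp+40],feed=250)
    if ctrl.move_linear([*xy,ztcp],feed=60,f_stop=8): log("HIT"); raise SystemExit
    ctrl.clamp(squeeze); log("squeeze"); ctrl.release()
    ctrl.move_ptp([*xy,ztcp],quat(angs[1]+k))
    ctrl.clamp(grip); log("grip")
    ctrl.move_linear([*xy,zup],feed=200); log("lifted")
def place(xy,ztcp,ang,zup=240):
    k=pair([*xy,zup],[ang])
    ctrl.move_ptp([*xy,zup],quat(ang+k))
    ctrl.move_linear([*xy,ztcp+12],feed=150); ctrl.sleep(.3); log("above")
    print("touch",ctrl.move_linear([*xy,ztcp-4],feed=15,f_stop=3)); log("down")
def leave(xy,zup=240):
    ctrl.release(); ctrl.sleep(.4); log("released")
    ctrl.move_linear([*xy,zup],feed=150)
E
python3 - <<'E'
from h import *
pick((672,-84.5),26,(-.8,.8),grip=20)
place((547,294),12+26,.8+.3)
E
```

```text
squeeze t5.5 pos [672.2 -84.6  26.3] w 65.1 F [ 0.7 -0.1  1.5]
grip t8.1 pos [672.  -84.5  26. ] w 62.9 F [-0.2  0.2  0.2]
lifted t9.3 pos [670.9 -84.3 237.9] w 62.9 F [ 0.1  0.1 -2.7]
above t12.5 pos [547.3 294.2  50.6] w 62.8 F [ 0.  -0.  -1.1]
touch True
down t13.3 pos [546.9 293.9  37.9] w 62.9 F [-0.  -0.6  5.8]
```

```bash
python3 - <<'E'
from h import *
leave((547,294))
pick((568,-19.5),24,(-.8,.8))
place((547,294),88,1.1)
I=ctrl.read_camera("scene")["pixels"]; cv2.imwrite("pics/s1.png",cv2.resize(I[90:290,380:580,::-1],None,fx=3,fy=3,interpolation=2))
E
```

```text
released t14.4 pos [545.4 293.4  36.4] w 93.6 F [-0.5  0.2  0.3]
squeeze t19.7 pos [567.9 -19.3  24.1] w 54.2 F [-1.2  0.7  1.7]
grip t22.6 pos [568.  -19.6  24. ] w 54.2 F [-0.6 -0.4 -0.2]
lifted t23.8 pos [566.9 -19.3 238.3] w 54.6 F [-0.6  0.3 -2. ]
above t26.4 pos [547.4 294.2 100.8] w 54.2 F [ 0.4 -0.2 -2.4]
touch True
down t27.2 pos [546.9 293.9  88. ] w 54.9 F [-0.8 -0.2  4.1]
```

View pics/s1.png

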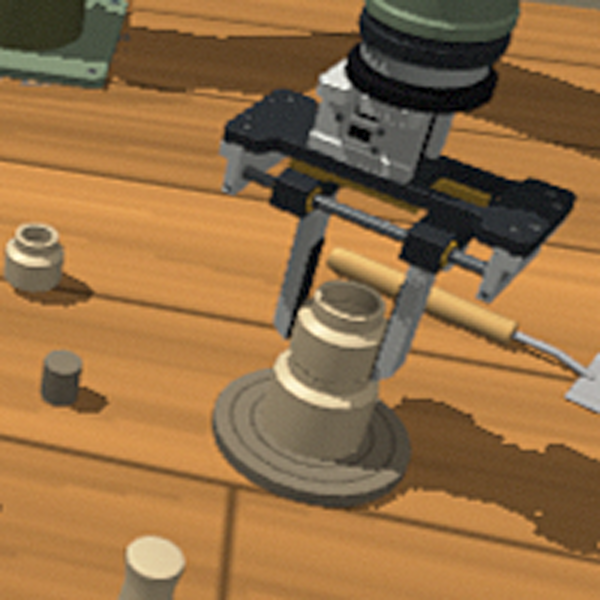

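The picture shows the wide tier centred on the bat at crop (315,430), with the middle tier level in its mouth at (340,330). Contact came at exactly the expected height. Next is the slim tier.

```bash
python3 - <<'E'
from h import *
leave((547,294))
pick((430,87.5),24,(-.6,.9))
place((547,294),132,1.1)
I=ctrl.read_camera("scene")["pixels"]; cv2.imwrite("pics/s2.png",cv2.resize(I[90:290,380:580,::-1],None,fx=3,fy=3,interpolation=2))
E
```

```text
released t28.4 pos [545.6 293.5  86.5] w 94.2 F [-0.1 -1.2 -0. ]
squeeze t33.5 pos [429.7  87.6  23.9] w 43.5 F [-0.8 -0.2  1.7]
grip t36.6 pos [430.   87.5  24. ] w 44.2 F [ 0.1 -0.4  0.5]
lifted t37.8 pos [429.   87.5 238.6] w 44.0 F [-0.5 -0.2 -0.3]
above t39.9 pos [547.6 294.3 145. ] w 44.1 F [-0.1  0.2 -1.5]
touch True
down t40.6 pos [546.9 293.9 132. ] w 44.4 F [-0.6 -0.6  4.4]
```

View pics/s2.png

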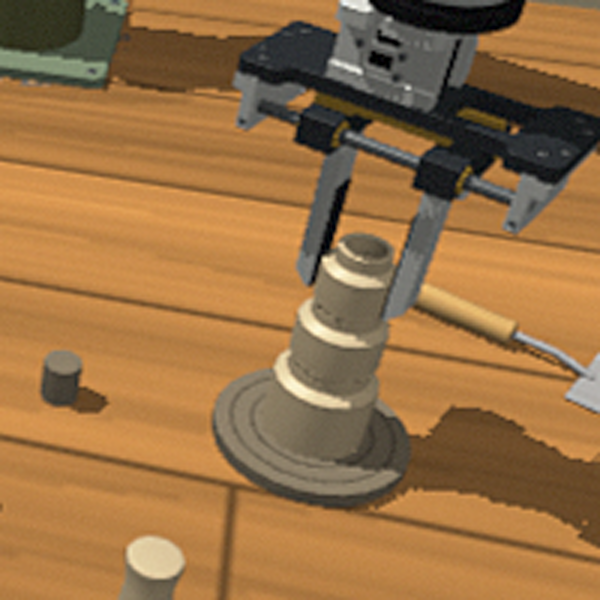

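The slim tier is level in the middle tier at crop (355,285), again in contact at the expected height. The lid is last.

```bash
python3 - <<'E'
from h import *
leave((547,294),270)
pick((671.5,81),31,(.6,-.97),zup=260,grip=10)
place((547,294),177,1.1,zup=260)
I=ctrl.read_camera("scene")["pixels"]; cv2.imwrite("pics/s3.png",cv2.resize(I[90:290,380:580,::-1],None,fx=3,fy=3,interpolation=2))
E
```

```text
released t42.0 pos [545.7 293.6 130.6] w 94.0 F [0.4 0.4 0.1]
squeeze t47.1 pos [671.4  81.   31. ] w 17.9 F [-0.8  0.2 -0. ]
grip t50.9 pos [671.5  81.   31. ] w 17.6 F [-0.3  0.4  0.2]
lifted t52.2 pos [670.5  81.  258. ] w 17.5 F [ 0.5  0.1 -1. ]
above t54.6 pos [547.7 294.3 190.2] w 17.5 F [-0.1  0.5  0. ]
touch True
down t55.4 pos [546.8 293.8 176.7] w 18.0 F [-0.6 -0.4  3.9]
```

View pics/s3.png

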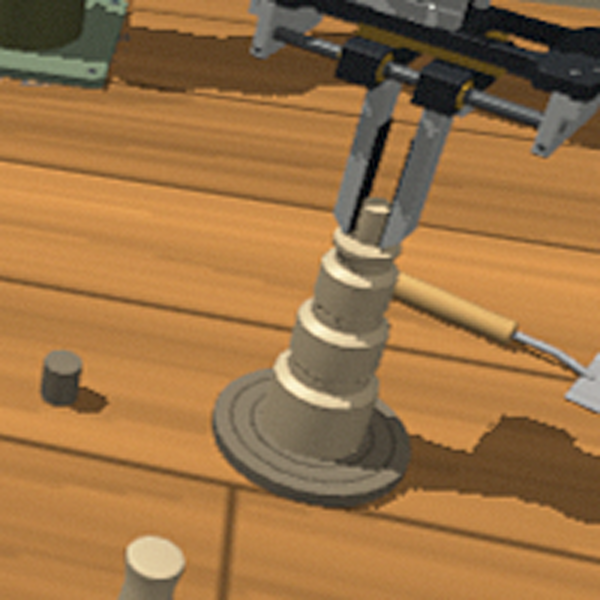

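The lid is down at crop (368,240), 0.3 mm from the expected height. I'll release it and check.

```bash
python3 - <<'E'
from h import *
leave((547,294),300); ctrl.sleep(.5); log("clear")
I=ctrl.read_camera("scene")["pixels"];J=ctrl.read_camera("top")["pixels"]
a=cv2.resize(I[110:270,420:540,::-1],(375,500),interpolation=2); b=cv2.resize(J[130:290,160:380,::-1],(420,305),interpolation=2)
c=np.zeros((500,795,3),np.uint8); c[:,:375]=a; c[:305,375:]=b; cv2.imwrite("pics/s4.png",c)
E
```

```text
released t57.1 pos [546.1 293.6 175.5] w 94.1 F [-0.2  0.1 -0.2]
clear t58.6 pos [547.  294.  299.9] w 93.8 F [ 0.4 -0.9 -0. ]
```

View pics/s4.png

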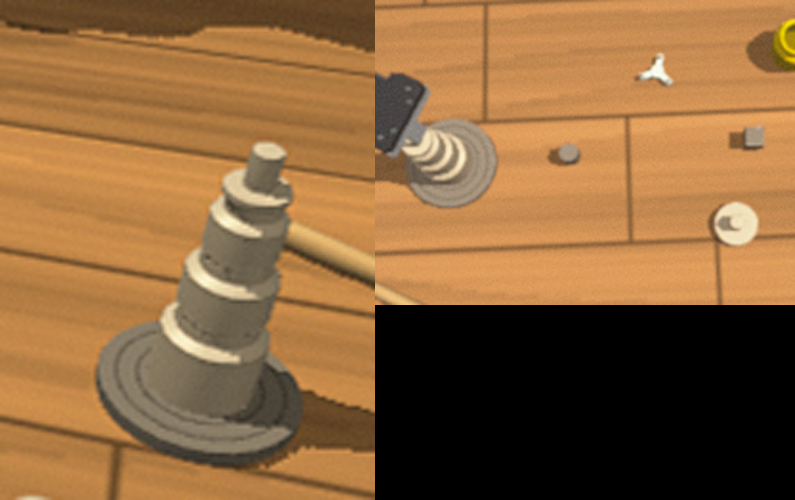

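The stack stands free with all four pieces coaxial and level, and the props, stilt and large lid are where they were.

```bash
python3 -c "
from h import *
ctrl.finish_job(); log('done')"
```

```text
the job is handed in; nothing more can be done
the job is handed in; nothing more can be done
```

The jar is stacked on the round bat: wide tier, middle tier, slim tier and small lid, all released. I handed the job in at about 59 s of the 115 s allowed.

- **Method:** I located the pieces from the two cameras, which agreed within about 4 mm. I centred each piece by squeezing it lightly from two directions about a right angle apart before lifting. Each was then lowered at 15 mm/s until the force on the tool changed by 3 N.
- **Seating heights:** Contact came within 0.3 mm of the fully-home height for all four pieces. The wrist force read at touchdown was about 4–6 N.
- **Final pictures:** The stack stands free, level and coaxial, with the gripper clear above it. By eye, the props, stilt and large lid had not moved; I did not measure this.
- **Disagreement:** The bat's centre measured about 6 mm differently in the two views, because its side face shows in the scene view. I worked mainly from the top view, and the 15 mm tolerance covers the difference.
- **Not checked:** I did not measure the final axis offsets and tilts. None of the checks I made failed.

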